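# Turn the dusting stencil over onto the macarons

### The job

Get the macarons ready for dusting: with the outside of the fingers, push the half-raised stencil leaf over its spine, then press it down gently until it lies fully flat on its rest posts over the macarons. Only push it: do not pinch the leaf between the fingers, do not let it slam down, and leave the macarons, jar, bowl and brush where they are.

Things in the scene. Friction and masses are not known exactly. Their poses are not given: they have to be found in the camera images.
- station: Dusting station, fixed: white base board 200 mm (x) by 290 (y) by 12 thick; origin under its centre on the bench, z up. The spine runs along its x, above the origin, between aluminium posts at x +-86 mm, 62 mm high. The macaron side (cream mat) is at -y, the empty side at +y. Steel rest posts, 10 mm thick, end 49 mm above the bench at x +-68, y +-128 mm.
- stencil (a joint): Leaf angle about the spine, rad: 0 = flat over the empty side (station +y), 1.57 = upright, 3.14 = its stop, flat over the macarons (-y), on the rest posts. It starts part-way raised from the empty side. The hinge is stiff (0.12 N m friction): the leaf stays where it is left and does not fall by itself; about 1 to 5 N at the free edge move it.
- spine (a point): Middle of the spine, on the hinge axis, 52 mm above the bench; the axis is the station's x axis direction. Fixed in place. The leaf that turns about it is cream on the side that faces up at the start, terracotta on the other.
- free_edge (a point): Middle of the leaf's free edge, 135 mm from the hinge axis; y points from spine to edge, z out of the cream face. The leaf: a rigid plate, 150 mm along the spine, 4 to 135 mm from the axis, 6 mm thick (3 each side of the axis), 0.12 kg, with four 17 mm windows 45 and 100 mm from the axis, 35 mm either side of its middle line.
- macaron0: Macaron, teal, 42 mm across and 27 mm high, 20 g, loose on the mat at about station x -35, y -45 mm; origin at the centre of its underside, 12 mm above the bench. The turned leaf clears it by 10 mm.
- macaron1: Macaron, green, 42 mm across and 27 mm high, 20 g, loose on the mat at about station x +35, y -45 mm; origin at the centre of its underside, 12 mm above the bench. The turned leaf clears it by 10 mm.
- macaron2: Macaron, pale blue, 42 mm across and 27 mm high, 20 g, loose on the mat at about station x -35, y -100 mm; origin at the centre of its underside, 12 mm above the bench. The turned leaf clears it by 10 mm.
- macaron3: Macaron, olive-gold, 42 mm across and 27 mm high, 20 g, loose on the mat at about station x +35, y -100 mm; origin at the centre of its underside, 12 mm above the bench. The turned leaf clears it by 10 mm.
- jar: Bystander: small amber jar of lustre with a copper lid, 48 mm across, 50 mm high, standing on the bench; origin at the centre of its underside.
- bowl: Bystander: copper bowl, 90 mm across, 45 mm high, on the bench; origin at the centre of its underside.
- brush: Bystander: white dusting brush 170 mm long lying along its x axis on the bench, under 25 mm high; origin under its middle, on the bench.

How it is judged:
By the outcome, as a careful person would: the job done as asked, in the order asked, and still so for the second after the job is handed in, with the robot touching nothing.
It also fails if it takes over 45 s, if anything falls off the work surface, if the arm or the gripper's body presses on something with over 40 N, if the wrist force passes 120 N, or if a joint passes its speed limit or range.

### The arm

A 7-joint arm with a two-finger parallel gripper is mounted at the origin on the work surface. World frame = base frame: x ahead of the robot, y to its left, z up, the work surface at z = 0. Lengths are in m, angles in rad, forces in N, time in s.
With the tool pointing down it reaches from about 0.4 to 0.85 m from the base axis. Payload 4.5 kg.
Tool frame: the origin (TCP) lies on the centre line of the jaws, within the pads' length; the fingertips stand 17 mm ahead of it and the grasp point (between the pads) lies 2 mm behind it (r.tip_reach is the distance from the TCP to the fingertips, in m); z points along the fingers, y is the line along which they close (so a half turn about z gives the same grasp; the last joint's range is limited). The gripper opens to 88 mm and grips with 3 to 60 N. Pads are 18 mm wide; open, the fingers measure 123 mm over their backs; the gripper's body (75 mm by 187 mm) begins 45 mm behind the grasp point.
Start: joints at [-1.174, 0.689, -0.195, 1.565, 0.157, 0.902, -0.215], TCP at [0.222, 0.584, 0.256] pointing down, gripper open.
Joint ranges: [-3.01, 3.01], [-0.46, 2.08], [-1.47, 1.51], [0.13, 2.56], [-1, 4.14], [0.04, 2.09], [-2.66, 2.66]. Speed limits (rad/s): [2.57, 2.57, 3.14, 3.14, 3.14, 3.14, 3.14].

### API

Orientations are given as a unit quaternion [x, y, z, w].
In Python, from plant import r gives the robot as it stands.
- The arm moves only by the tool step_arm, never from a script. Its argument "steps" is a list of rows, each a list of 7 numbers: the shift along the tool's x, y, z in cm, then the turn, a rotation vector about the tool's x, y, z in degrees, then the gripper's target within -1 to 1 (shut at 1, half-way at 0, fully open at -1). A call has 1 to 8 rows; each row shifts and turns the commanded pose from where the row before left it, along the tool's axes as they then stand; what a row does not reach is not made up. A row lasts 1/8 s, in which the tool goes at most 62.5 mm and 10.7 degrees, less where a joint would pass 70% of its speed; a pose out of reach is approached as far as the arm can. A call with a gripper value outside its range is refused whole. The fingers move at their own pace and stop on an object; "force" is the grip in N (left out, the last holds). Time passes only in rows, so rows that do not move let the fingers close. It gives the time, the measured TCP pose, the force, the opening and the grip force at its end, in the units of the state.
- r.get_state(): the state, without advancing time (a new reading comes with each control period).
- r.snapshot(name): name is "scene" or "top"; returns a dict with "pixels" (400x640x3 uint8, red, green, blue), "fx", "fy", "cx", "cy" (pixels), "cam_to_world" (4x4, takes a point from camera to world coordinates). Camera axes: x right, y down, z forward; pixel columns grow to the right and rows downward; lengths in m; the calibration is good to about 2 mm. A picture is of the moment at which its call begins. There is no depth.
- r.finish_job(): hands the job in; it is judged then, once.
The state is a dict: "clock": time; "q": joint angles; "qd": joint speeds; "joint_torque": joint torques, N m; "tool_pos": TCP position; "eef_rot": TCP orientation; "contact_force": force on the tool from outside, world axes, zero at the start; "moment": the same for the moment, N m; "opening": opening from 0.0 (shut) to 1.0 (fully open); "finger_force": force on a finger pad.
Only numpy, scipy, OpenCV 4.12 (cv2) and the standard library are available. Lean on these libraries where they do the work, as an engineer would, in place of code of your own. Each camera call takes 0.05 s, during which the arm holds its last target. There are 200 camera calls.

## Working session

There is one attempt and no reset: what is moved stays moved. The work goes in short steps, Python scripts to look and compute and a tool call to move; the robot and the scene stay as the last step left them, time stands still between calls to the robot, and variables do not carry over. Pictures are saved under pics/ and viewed, at most 10 in all, crops included, and the job is handed in when it is done.

Besides the shell and the picture viewer there is one more tool, called after "Emit:" in YAML: its name, and indented under it one key for each argument. step_arm: Moves the arm, as the interface text tells. Its arguments: {"type":"object","properties":{"steps":{"type":"array","items":{"type":"array","items":{"type":"number"}}},"force":{"type":"number"}},"required":["steps"]}

```bash
mkdir -p pics; ls; python3 - <<'E'
from plant import r
import cv2,numpy as np
for n in("scene","top"):
    s=r.snapshot(n); cv2.imwrite(f"pics/{n}0.png",s["pixels"][:,:,::-1])
    np.savez(f"{n}0.npz",**s); print(n,s["fx"],s["cx"],s["cy"],np.round(s["cam_to_world"],3).tolist())
print(r.get_state(), r.tip_reach)
E
```

```text
pics
scene 402.3529687348475 320.8079191503992 192.5500817078162 [[-0.683, 0.352, -0.64, 1.085], [0.73, 0.353, -0.585, 0.457], [0.02, -0.867, -0.498, 0.452], [0.0, 0.0, 0.0, 1.0]]
top 451.9529885714512 321.92676899912703 206.00878013576016 [[-0.017, -0.992, 0.126, 0.504], [-1.0, 0.015, -0.018, 0.038], [0.015, -0.126, -0.992, 0.895], [0.0, 0.0, 0.0, 1.0]]
{'clock': 0.1, 'q': array([-1.17419003,  0.68986182, -0.19447203,  1.56621392,  0.15729822,
        0.90250452, -0.21510747]), 'qd': array([-1.12602250e-03, -1.92074237e-03, -4.77369883e-04, -1.76435227e-03,
       -1.34369125e-03,  4.96728008e-05, -3.87549795e-04]), 'joint_torque': array([-3.26643443e-03, -5.28508258e+01, -1.27189659e+00, -1.53839189e+01,
       -5.26747538e-02,  2.07005964e-03,  5.92057313e-05]), 'tool_pos': array([0.22168825, 0.58380023, 0.25501985]), 'eef_rot': array([ 1.80396323e-01,  9.83593679e-01, -7.97402159e-04, -7.02403248e-05]), 'contact_force': array([-0.23947971, -0.95602721, -0.2884299 ]), 'moment': array([-0.00284842,  0.0419719 ,  0.04582478]), 'finger_force': 0.0, 'opening': 1.000095211281434} 0.017
```

View pics/scene0.png

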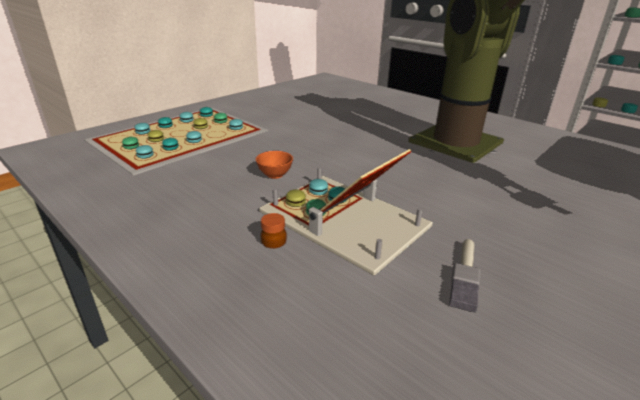

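View pics/top0.png

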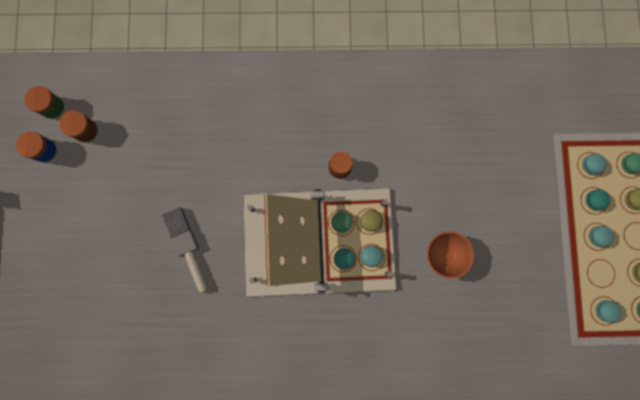

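The scene view shows the leaf raised toward the robot's left, with its free edge near (408,152). In the top view the spine posts are at (318,195) and (321,288), the free edge runs (266,195)-(268,286), the macarons lie to the right (world -y), the jar is at (341,165), the bowl at (450,255) and the brush at (185,250).

```bash
cat > h.py <<'E'
import numpy as np
def ray(s,u,v):
    d=s["cam_to_world"][:3,:3]@np.array([(u-s["cx"])/s["fx"],(v-s["cy"])/s["fy"],1]); return s["cam_to_world"][:3,3],d
def onz(s,u,v,z):
    o,d=ray(s,u,v); return o+d*(z-o[2])/d[2]
def proj(s,p):
    T=np.linalg.inv(s["cam_to_world"]); c=T[:3,:3]@p+T[:3,3]; return s["fx"]*c[0]/c[2]+s["cx"],s["fy"]*c[1]/c[2]+s["cy"]
E
python3 - <<'E'
from h import *
import cv2
t=dict(np.load("top0.npz")); c=dict(np.load("scene0.npz"))
for n,s,(a,b,w,h) in(("t",t,(235,180,170,125)),("c",c,(250,140,190,135))):
    cv2.imwrite(f"pics/{n}c.png",cv2.resize(s["pixels"][b:b+h,a:a+w,::-1],None,fx=4,fy=4,interpolation=cv2.INTER_CUBIC))
C=[onz(t,*p,.012) for p in((244,196),(389,190),(396,290),(246,296))]
for p in C: print(p.round(4))
print("cen",np.mean(C,0)); 
for p in((318,195),(321,288)): print("post",onz(t,*p,.062).round(4))
print("jar",onz(t,341,163,.05),"bowl",onz(t,450,255,.045))
E
```

```text
[0.6376 0.1754 0.012 ]
[ 0.6454 -0.1114  0.012 ]
[ 0.4499 -0.1179  0.012 ]
[0.4438 0.1707 0.012 ]
cen [0.54421336 0.02917806 0.012     ]
post [0.6299 0.03   0.062 ]
post [0.459  0.0273 0.062 ]
jar [ 0.69284048 -0.01498896  0.05      ] bowl [ 0.51483215 -0.21625543  0.045     ]
```

View pics/tc.png

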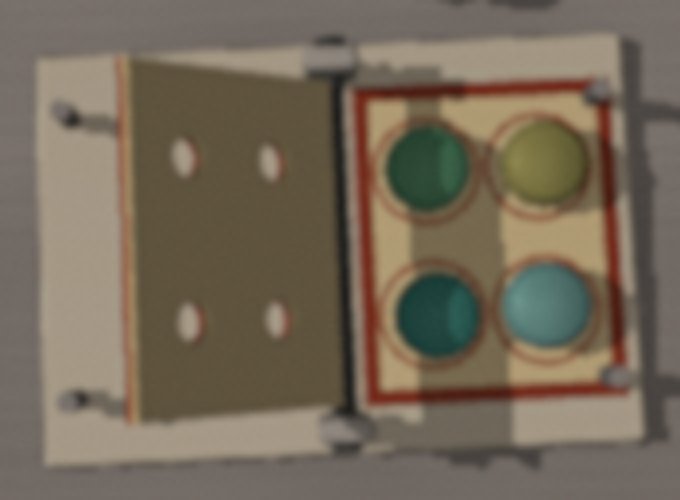

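View pics/cc.png

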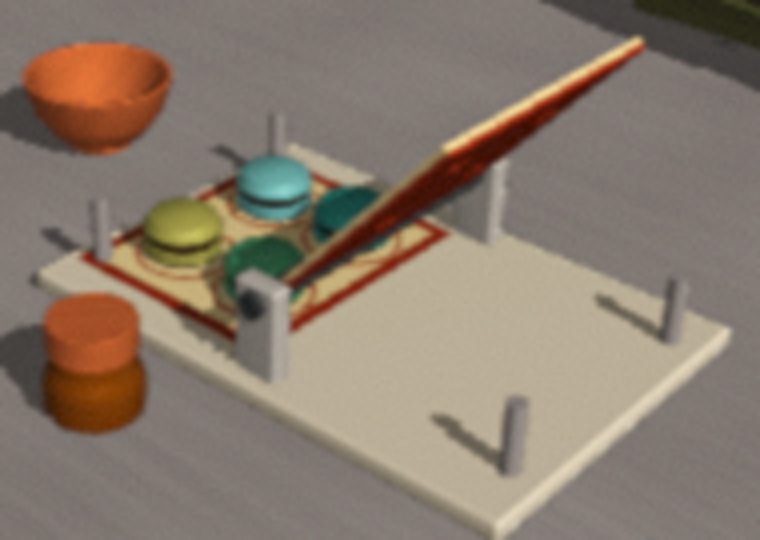

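The crops put the free-edge corners at top-view (266,194.5) and (268.5,285.5), and scene-view (361,178) and (410,150.5). The leaf is raised with its cream face toward the macarons side and up.

```bash
python3 - <<'E'
from h import *
t=dict(np.load("top0.npz")); c=dict(np.load("scene0.npz"))
S=np.array([.5445,.0287,.052]);y=np.deg2rad(1.4);X=np.array([np.cos(y),np.sin(y),0]);Y=np.array([-np.sin(y),np.cos(y),0])
for a,b in(((266,194.5),(361,178)),((268.5,285.5),(410,150.5))):
    o,d=ray(t,*a);p,e=ray(c,*b)
    k=np.linalg.lstsq(np.c_[d,-e],p-o,rcond=None)[0];P=(o+d*k[0]+p+e*k[1])/2
    v=P-S;print(P.round(4),"gap",np.linalg.norm(o+d*k[0]-p-e*k[1]).round(4),"loc",v@X,v@Y,v[2],np.hypot(v@Y,v[2]),np.rad2deg(np.arctan2(v[2],v@Y)))
for n,p in(("spine L",S+.086*X),("R",S-.086*X)): print(n,proj(t,p+[0,0,.01]),proj(c,p+[0,0,.01]))
E
```

```text
[0.6183 0.1175 0.1513] gap 0.0006 loc 0.07594782170419904 0.08692636383561998 0.0993010210993269 0.13197304846464503 48.80166879866526
[0.4689 0.1141 0.152 ] gap 0.0019 loc -0.07353326111177876 0.08727088057495479 0.1000273749404198 0.13274668483167232 48.896279187083245
spine L (np.float64(317.5803836017217), np.float64(194.69905458930256)) (np.float64(315.84302661509184), np.float64(207.75822828850085))
R (np.float64(321.4055152171816), np.float64(288.2714596756349)) (np.float64(370.848163698328), np.float64(176.30046882748132))
```

Emit:
step_arm:
  steps:
    - [0,0,0,0,0,-7.4,1]
    - [0,0,0,0,0,-7.4,1]
    - [0,0,0,0,0,-7.4,1]
    - [-3.1,-3.9,0,0,0,0,1]
    - [-3.1,-3.9,0,0,0,0,1]
    - [-3.1,-3.9,0,0,0,0,1]
    - [-3.1,-3.9,0,0,0,0,1]
    - [-3.1,-3.9,0,0,0,0,1]

```text
clock: 1.1
tool_pos: [0.3824, 0.3917, 0.2555]
eef_rot: [-0.012, 1.0, -0.0, -0.0]
contact_force: [0.6, 0.8, 0.1]
opening: 0.113
finger_force: 0.0
```

Emit:
step_arm:
  steps:
    - [-3.1,-3.9,0,0,0,0,1]
    - [-3.1,-3.9,0,0,0,0,1]
    - [-3.1,-3.9,0,0,0,0,1]
    - [-3.1,-3.9,0,0,0,0,1]
    - [-3,-3.5,0,0,0,0,1]
    - [0,0,0,0,0,0,1]

```text
clock: 1.85
tool_pos: [0.5428, 0.2012, 0.255]
eef_rot: [-0.008, 1.0, -0.001, 0.0]
contact_force: [-0.5, 0.0, 0.2]
opening: 0.001
finger_force: 0.0
```

```bash
cat >> h.py <<'E'
S=np.array([.5445,.0287,.052]);_a=np.deg2rad(1.4);X=np.array([np.cos(_a),np.sin(_a),0]);Y=np.array([-np.sin(_a),np.cos(_a),0])
def loc(p): return np.round([(p-S)@X,(p-S)@Y,p[2]],4)
E
cat > st.py <<'E'
from plant import r
from h import *
from scipy.spatial.transform import Rotation as R
s=r.get_state(); M=R.from_quat(s["eef_rot"]).as_matrix()
print("t",round(s["clock"],2),"loc",loc(s["tool_pos"]),"F",s["contact_force"].round(2),"op",round(s["opening"],3)); print("tool y loc",np.round([M[:,1]@X,M[:,1]@Y,M[2,1]],3),"z",M[:,2].round(3))
E
python3 st.py
```

```text
t 1.85 loc [0.0025 0.1725 0.255 ] F [-0.52  0.04  0.25] op 0.001
tool y loc [ 0.008  1.    -0.003] z [ 0.001 -0.003 -1.   ]
```

Emit:
step_arm:
  steps:
    - [0,0,3,0,0,0,1]
    - [0,0,3,0,0,0,1]
    - [0,0,3,0,0,0,1]
    - [0,0,2.3,0,0,0,1]
    - [0,-1.5,0,0,0,0,1]
    - [0,-1.5,0,0,0,0,1]
    - [0,-1.5,0,0,0,0,1]
    - [0,-0.5,0,0,0,0,1]

```text
clock: 2.85
tool_pos: [0.542, 0.154, 0.1435]
eef_rot: [-0.011, 1.0, -0.0, 0.001]
contact_force: [1.1, -0.1, -0.5]
opening: 0.005
finger_force: 0.0
```

```bash
python3 st.py; python3 - <<'E'
from plant import r
import cv2
s=r.snapshot("scene")["pixels"][120:280,240:460,::-1]
cv2.imwrite("pics/a.png",cv2.resize(s,None,fx=3,fy=3))
E
```

```text
t 2.85 loc [0.0006 0.1253 0.1435] F [ 1.07 -0.05 -0.51] op 0.005
tool y loc [ 0.002  1.    -0.001] z [ 0.001 -0.001 -1.   ]
```

View pics/a.png

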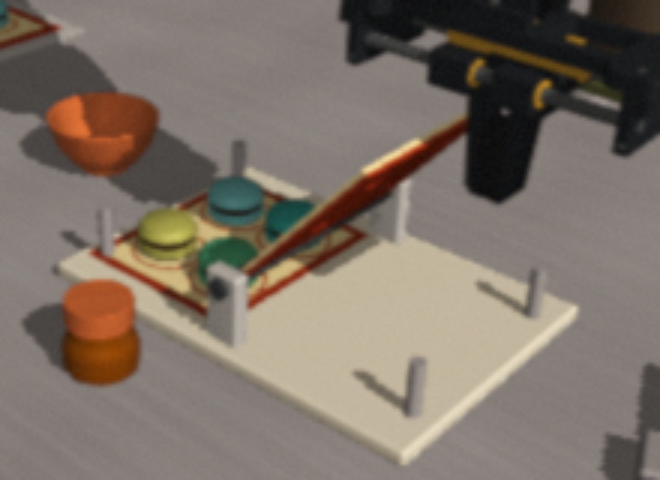

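The shut fingers, at about (500,150) in the crop, stand just outside the free edge and the gripper body is above the leaf. I'll start the push.

Emit:
step_arm:
  steps:
    - [0,-0.5,0,0,0,0,1]
    - [0,-0.5,0,0,0,0,1]
    - [0,-0.5,0,0,0,0,1]
    - [0,-0.5,-0.2,0,0,0,1]
    - [0,-0.5,-0.2,0,0,0,1]
    - [0,-0.5,-0.2,0,0,0,1]
    - [0,-0.5,-0.2,0,0,0,1]

```text
clock: 3.78
tool_pos: [0.5429, 0.1223, 0.1515]
eef_rot: [-0.013, 1.0, 0.001, 0.001]
contact_force: [-0.6, 4.3, 6.1]
opening: 0.002
finger_force: 4.6
```

```bash
python3 st.py
```

```text
t 3.77 loc [0.0007 0.0936 0.1515] F [-0.56  4.29  6.15] op 0.002
tool y loc [-0.001  1.     0.002] z [ 0.002  0.002 -1.   ]
```

```bash
python3 - <<'E'
from plant import r
import cv2
s=r.snapshot("scene")["pixels"][90:250,260:480,::-1]
cv2.imwrite("pics/b.png",cv2.resize(s,None,fx=3.5,fy=3.5,interpolation=cv2.INTER_CUBIC))
E
python3 st.py
```

```text
t 3.83 loc [0.0008 0.0928 0.1518] F [-1.71  4.62  7.49] op 0.003
tool y loc [-0.     1.     0.002] z [ 0.002  0.002 -1.   ]
```

View pics/b.png

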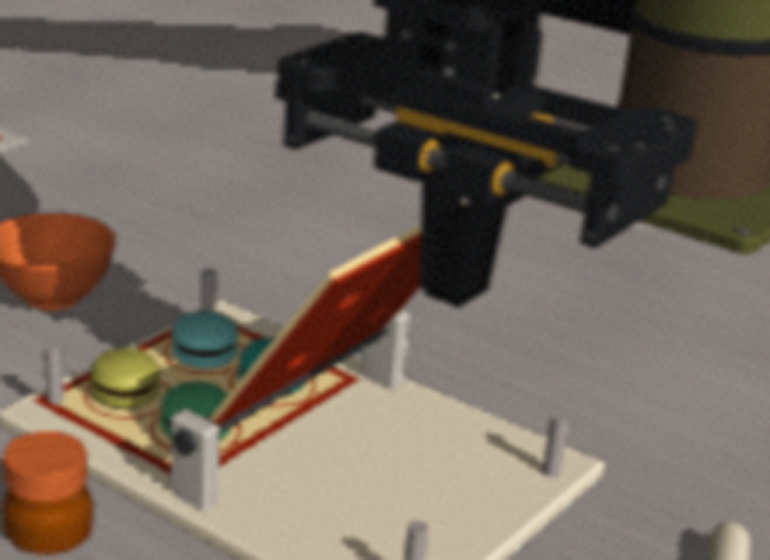

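The free edge bears on the finger's back at about (422,240) and is clear of the gripper body. The upward force is friction from the edge sliding up the finger, so I'll rise along with the edge.

Emit:
step_arm:
  steps:
    - [0,-0.1,-0.4,0,0,0,1]
    - [0,-0.4,-0.3,0,0,0,1]
    - [0,-0.5,-0.3,0,0,0,1]
    - [0,-0.5,-0.25,0,0,0,1]
    - [0,-0.5,-0.2,0,0,0,1]

```text
clock: 4.45
tool_pos: [0.5427, 0.1005, 0.1653]
eef_rot: [-0.012, 1.0, -0.0, -0.0]
contact_force: [-0.3, 1.8, -0.2]
opening: 0.01
finger_force: 0.5
```

```bash
python3 st.py
```

```text
t 4.45 loc [-1.000e-04  7.180e-02  1.653e-01] F [-0.28  1.82 -0.22] op 0.01
tool y loc [ 0.  1. -0.] z [-0. -0. -1.]
```

Emit:
step_arm:
  steps:
    - [0,-0.5,-0.2,0,0,0,1]
    - [0,-0.5,-0.2,0,0,0,1]
    - [0,-0.5,-0.15,0,0,0,1]
    - [0,-0.5,-0.15,0,0,0,1]
    - [0,-0.5,-0.1,0,0,0,1]
    - [0,-0.5,-0.1,0,0,0,1]
    - [0,-0.5,-0.05,0,0,0,1]
    - [0,-0.5,0,0,0,0,1]

```text
clock: 5.45
tool_pos: [0.544, 0.0609, 0.1748]
eef_rot: [-0.012, 1.0, 0.0, 0.0]
contact_force: [0.6, 1.1, 0.1]
opening: 0.003
finger_force: 0.6
```

```bash
python3 st.py
```

```text
t 5.45 loc [0.0003 0.0322 0.1748] F [0.58 1.14 0.1 ] op 0.003
tool y loc [-0.  1.  0.] z [ 0.001  0.    -1.   ]
```

Emit:
step_arm:
  steps:
    - [0,-0.5,0,0,0,0,1]
    - [0,-0.5,0,0,0,0,1]
    - [0,-0.45,0.03,0,0,0,1]
    - [0,-0.45,0.03,0,0,0,1]
    - [0,-0.45,0.03,0,0,0,1]
    - [0,-0.45,0.03,0,0,0,1]
    - [0,-0.45,0.1,0,0,0,1]
    - [0,-0.45,0.1,0,0,0,1]

```text
clock: 6.45
tool_pos: [0.5447, 0.0238, 0.1715]
eef_rot: [-0.012, 1.0, 0.0, -0.0]
contact_force: [0.3, 0.4, 0.8]
opening: 0.008
finger_force: 0.5
```

```bash
python3 st.py
```

```text
t 6.45 loc [ 1.000e-04 -4.900e-03  1.715e-01] F [0.26 0.37 0.76] op 0.008
tool y loc [-0.  1.  0.] z [-0.  0. -1.]
```

Emit:
step_arm:
  steps:
    - [0,-0.43,0.14,0,0,0,1]
    - [0,-0.43,0.14,0,0,0,1]
    - [0,-0.42,0.18,0,0,0,1]
    - [0,-0.42,0.18,0,0,0,1]
    - [0,-0.42,0.18,0,0,0,1]
    - [0,-0.42,0.18,0,0,0,1]
    - [0,-0.38,0.25,0,0,0,1]
    - [0,-0.38,0.25,0,0,0,1]

```text
clock: 7.45
tool_pos: [0.5455, -0.0091, 0.1563]
eef_rot: [-0.012, 1.0, -0.0, -0.0]
contact_force: [-0.7, -0.3, 1.0]
opening: 0.005
finger_force: 0.5
```

```bash
python3 st.py; python3 - <<'E'
from plant import r
import cv2
s=r.snapshot("scene")["pixels"][90:250,220:440,::-1]
cv2.imwrite("pics/c.png",cv2.resize(s,None,fx=3.5,fy=3.5,interpolation=cv2.INTER_CUBIC))
E
```

```text
t 7.45 loc [ 1.000e-04 -3.790e-02  1.563e-01] F [-0.73 -0.31  0.99] op 0.005
tool y loc [-0.  1. -0.] z [-0. -0. -1.]
```

View pics/c.png

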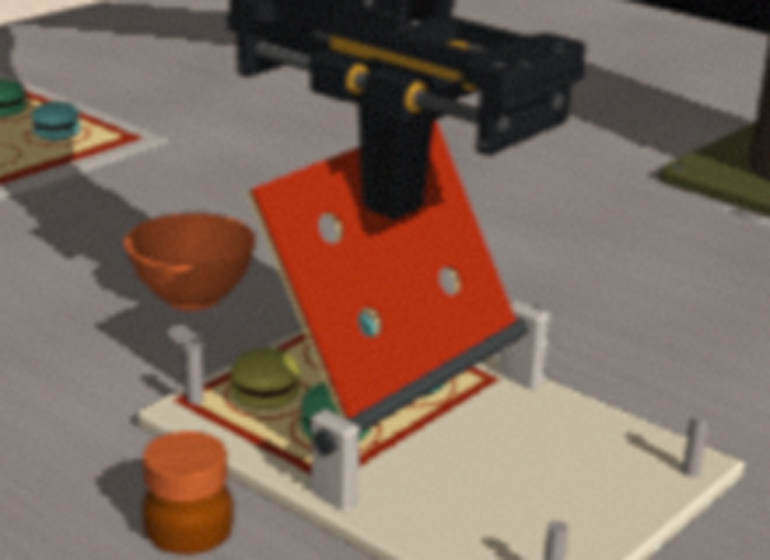

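The leaf is past upright, at about 120°. The shut fingertips bear on the terracotta face at about (395,205), between the windows. I'll keep following the arc.

Emit:
step_arm:
  steps:
    - [0,-0.38,0.26,0,0,0,1]
    - [0,-0.38,0.26,0,0,0,1]
    - [0,-0.33,0.31,0,0,0,1]
    - [0,-0.33,0.31,0,0,0,1]
    - [0,-0.33,0.31,0,0,0,1]
    - [0,-0.33,0.31,0,0,0,1]
    - [0,-0.27,0.37,0,0,0,1]
    - [0,-0.27,0.37,0,0,0,1]

```text
clock: 8.5
tool_pos: [0.5462, -0.0352, 0.1312]
eef_rot: [-0.012, 1.0, 0.0, -0.0]
contact_force: [0.6, 0.0, 1.0]
opening: 0.004
finger_force: 0.4
```

Emit:
step_arm:
  steps:
    - [0,-0.27,0.37,0,0,0,1]
    - [0,-0.27,0.37,0,0,0,1]
    - [0,-0.21,0.4,0,0,0,1]
    - [0,-0.21,0.4,0,0,0,1]
    - [0,-0.21,0.4,0,0,0,1]
    - [0,-0.21,0.4,0,0,0,1]
    - [0,-0.13,0.4,0,0,0,1]
    - [0,-0.13,0.4,0,0,0,1]

```text
clock: 9.5
tool_pos: [0.5466, -0.0517, 0.0998]
eef_rot: [-0.012, 1.0, -0.0, -0.0]
contact_force: [0.6, 0.2, 0.6]
opening: 0.004
finger_force: 0.4
```

```bash
python3 st.py
```

```text
t 9.5 loc [ 0.0001 -0.0804  0.0998] F [0.57 0.17 0.64] op 0.004
tool y loc [-0.  1. -0.] z [-0. -0. -1.]
```

Next is the slow last stretch: TCP z from 0.0995 to about 0.073.

Emit:
step_arm:
  steps:
    - [0,-0.1,0.3,0,0,0,1]
    - [0,-0.1,0.3,0,0,0,1]
    - [0,-0.1,0.3,0,0,0,1]
    - [0,-0.1,0.3,0,0,0,1]
    - [0,0,0.3,0,0,0,1]
    - [0,0,0.3,0,0,0,1]
    - [0,0,0.25,0,0,0,1]
    - [0,0,0.2,0,0,0,1]

```text
clock: 10.5
tool_pos: [0.5466, -0.0555, 0.0774]
eef_rot: [-0.012, 1.0, -0.0, -0.0]
contact_force: [0.1, -1.2, 1.0]
opening: 0.002
finger_force: 0.4
```

Emit:
step_arm:
  steps:
    - [0,0,0.15,0,0,0,1]
    - [0,0,0.1,0,0,0,1]
    - [0,0,0.1,0,0,0,1]

```text
clock: 10.88
tool_pos: [0.5467, -0.0554, 0.0741]
eef_rot: [-0.012, 1.0, 0.0, -0.0]
contact_force: [-0.3, -1.1, 0.9]
opening: 0.005
finger_force: 0.4
```

```bash
python3 st.py
```

```text
t 10.88 loc [ 0.0001 -0.0842  0.0741] F [-0.26 -1.07  0.88] op 0.005
tool y loc [-0.  1.  0.] z [-0.  0. -1.]
```

Emit:
step_arm:
  steps:
    - [0,0,0.1,0,0,0,1]
    - [0,0,0.1,0,0,0,1]
    - [0,0,0.05,0,0,0,1]
    - [0,0,0,0,0,0,1]

```text
clock: 11.38
tool_pos: [0.5467, -0.0554, 0.0724]
eef_rot: [-0.012, 1.0, -0.0, 0.0]
contact_force: [-1.6, -0.8, 8.1]
opening: 0.006
finger_force: 4.1
```

Emit:
step_arm:
  steps:
    - [0,0,0.1,0,0,0,1]
    - [0,0,0,0,0,0,1]
    - [0,0,0,0,0,0,1]

```text
clock: 11.75
tool_pos: [0.5467, -0.0554, 0.0722]
eef_rot: [-0.012, 1.0, -0.0, 0.0]
contact_force: [-3.7, -0.3, 16.2]
opening: 0.002
finger_force: 8.2
```

The force rises sharply at z = 0.072, so the leaf is on its posts. I'll retreat straight up.

Emit:
step_arm:
  steps:
    - [0,0,-0.2,0,0,0,1]
    - [0,0,-0.5,0,0,0,1]
    - [0,0,-2,0,0,0,1]
    - [0,0,-3,0,0,0,1]
    - [0,0,-4,0,0,0,1]
    - [0,3,-4,0,0,0,1]
    - [0,5,-2,0,0,0,1]
    - [0,5,0,0,0,0,1]

```text
clock: 12.75
tool_pos: [0.5445, 0.076, 0.2295]
eef_rot: [-0.012, 1.0, 0.001, 0.002]
contact_force: [-0.1, 0.4, -0.5]
opening: 0.002
finger_force: 0.0
```

Emit:
step_arm:
  steps:
    - [0,5,0,0,0,0,1]
    - [0,5,0,0,0,0,1]
    - [0,5,0,0,0,0,1]
    - [0,5,0,0,0,0,1]
    - [0,0,0,0,0,0,1]
    - [0,0,0,0,0,0,1]

```text
clock: 13.5
tool_pos: [0.5384, 0.2735, 0.2272]
eef_rot: [-0.012, 1.0, -0.001, -0.0]
contact_force: [0.3, -0.9, 0.1]
opening: 0.002
finger_force: 0.0
```

```bash
python3 st.py; python3 - <<'E'
from plant import r
from h import *
import cv2
s=r.snapshot("scene");t=r.snapshot("top")
a=cv2.resize(s["pixels"][130:280,240:440],None,fx=3.5,fy=3.5)
b=cv2.resize(t["pixels"][150:310,230:480],(700,448))
cv2.imwrite("pics/d.png",a[:,:,::-1]);cv2.imwrite("pics/e.png",b[:,:,::-1])
for x in(-.075,.075):
  for z in(.055,.060):print(x,z,[(np.array(proj(c,S+x*X-.135*Y+[0,0,z-.052]))-o)*k for c,o,k in((s,(240,130),3.5),(t,(230,150),2.8))])
E
```

```text
t 13.5 loc [-1.000e-04  2.449e-01  2.272e-01] F [ 0.35 -0.88  0.09] op 0.002
tool y loc [-0.     1.    -0.001] z [-0.001 -0.001 -1.   ]
-0.075 0.055 [array([278.30461349, 110.84215293]), array([460.22853779, 360.76895808])]
-0.075 0.06 [array([278.44619358, 103.89289758]), array([461.56346059, 361.02817929])]
0.075 0.055 [array([106.83589494, 190.51355802]), array([446.46866276, 135.10268033])]
0.075 0.06 [array([106.47366117, 182.97357799]), array([447.69325283, 134.03291835])]
```

View pics/d.png

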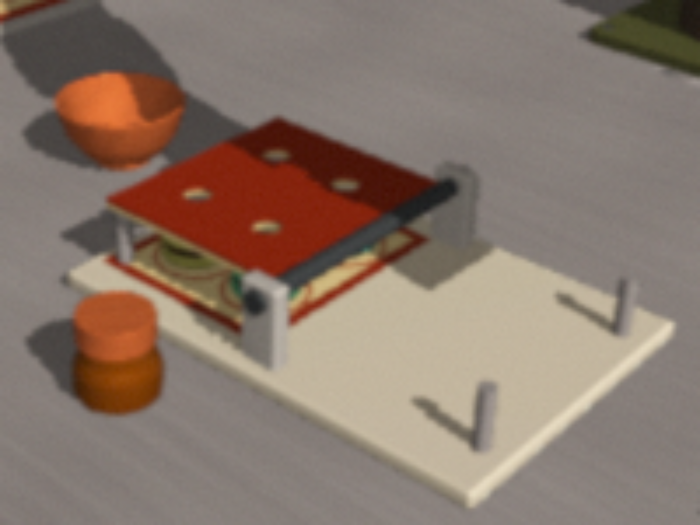

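View pics/e.png

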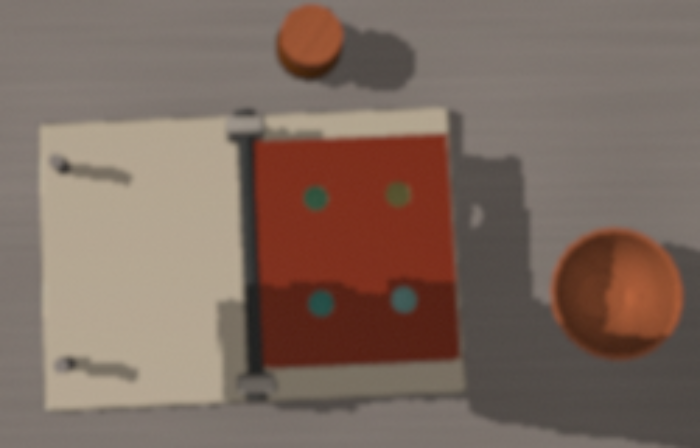

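The scene crop shows the leaf lying flat, terracotta side up, with its corners at (278,118) and (107,201). The same small offset from prediction shows on the fixed post at (265,280), so it is calibration bias. The top crop shows all four macarons under the windows, with the jar and bowl in place.

```bash
python3 -c "
from plant import r
print(r.finish_job())"
```

```text
the job is handed in; nothing more can be done
None
```

The stencil leaf was pushed over its spine with the outside of the shut fingers and pressed flat on its rest posts over the macarons (about 16 N at the stop); the arm is clear, and the job was handed in at about 13.6 s with no verdict returned.

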